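# Nest the inner copper coil into the outer coil

## Task

Assemble a double-coil heat exchanger core: pick up the tapered copper coil with the green cap and lower it, foot first, into the wide copper coil until it stands fully home on the base plate, upright, with the two rims about level. Lower it all the way down before letting go (do not drop it in), then release it. Leave the wide coil, the red-capped steel coil and the yellow-capped straight coil standing where they are.

Things in the scene. Friction and masses are not known exactly. Their poses are not given: they have to be found in the camera images.
- inner_center (a point): Loose hollow cone of 10 mm copper tube, narrow end down, 0.3-0.65 kg. Outer diameter 62 mm at foot, 106 at top turn, 80 mm above foot (one stub to 91). A 14 mm tube rises on its axis to a round GREEN cap, 22 mm diameter, 110 to 150 mm above the foot: grip this from above at any yaw. Point: on the axis, 75 mm above the foot, 75 below the cap's top; z up the axis.
- outer_mouth (a point): Wide loose copper coil, open cone, narrow end down, no riser, 0.9 kg. 85 mm tall; inside diameter 130 mm at rim, 86 at floor (12 mm spare all round the inner coil); outside 150 and 106; a short tail with black end reaches 83 mm from the axis. Floor: 5 mm steel base plate. Point: on the axis at rim level, z up. With the inner coil home, its point lies 5 mm below this one.
- steel_coil_center (a point): Bystander, loose, 0.45 kg: tapered coil of grey steel tube with a RED cap, otherwise the same shape and size as the inner coil. Point: on its axis, 75 mm above the foot; total height 150 mm.
- straight_coil_center (a point): Bystander, loose, 0.45 kg: straight-sided copper coil with a YELLOW cap, 102 mm in diameter, 80 mm tall, 150 mm with its cap; too wide to go home. Point: on its axis, 75 mm above the foot. All four coils stand upright on the bench in a row across it, in any order.
Mind the look-alikes: they are no part of the job. What is shaped like the part that bears inner_center but purple or turquoise is not meant.

How it is judged:
By the outcome, as a careful person would: the job done as asked, in the order asked, and still so for the second after the job is handed in, with the robot touching nothing.
It also fails if it takes over 42 s, if anything falls off the work surface, if the arm or the gripper's body presses on something with over 40 N, if the wrist force passes 120 N, or if a joint passes its speed limit or range.

## Robot

A 6-joint arm with a two-finger parallel gripper is mounted at the origin on the work surface. World frame = base frame: x ahead of the robot, y to its left, z up, the work surface at z = 0. Lengths are in m, angles in rad, forces in N, time in s.
With the tool pointing down it reaches from about 0.275 to 0.825 m from the base axis. Payload 4.9 kg.
Tool frame: the origin (TCP) lies midway between the tips of the shut fingers; the grasp point (between the pads) lies 19 mm behind it; z points along the fingers, y is the direction in which the jaws open and shut (so a half turn about z gives the same grasp; the last joint's range is limited). The gripper opens to 85 mm and grips with 20 to 120 N. Pads are 22 mm wide; open, the fingers measure 114 mm over their backs; the gripper's body (76 mm by 85 mm) begins 54 mm behind the grasp point. The pads swing forward as they close: fully open they stand 13 mm farther back than shut.
Start: joints at [1.201, 0.326, -0.193, 1.052, 0, 1.437], TCP at [0.128, 0.535, 0.231] pointing down, gripper open.
Joint ranges: [-2.65, 2.65], [-0.97, 1.79], [-1.3, 1.35], [-1.93, 2.1], [-1.47, 1.37], [-3.14, 3.14]. Speed limits (rad/s): [2.57, 2.57, 3.14, 3.14, 3.14, 3.14].

## Interface

Orientations are given as a unit quaternion [x, y, z, w].
In Python, from rig import sense, optics, order gives the robot as it stands. The module is installed in compiled form; this text tells all that it offers.
- The arm moves only by the shell command python3 -m jog 'ROWS' [FORCE]. ROWS is JSON, a list of rows, each a list of 5 numbers: the shift along the world's x, y, z in m, then the turn about the world's z in degrees, then the closure in counts, from 0 (fully open) to 255 (shut). In form: [[dx, dy, dz, turn, jaw], ...]. A call has 1 to 20 rows; each row is the pose to reach, as a shift and turn from the pose commanded when the call began; what a row does not reach only later rows make up. A row lasts 1/10 s, in which the tool goes at most 50 mm and 8.59 degrees, less where a joint would pass 70% of its speed; a pose out of reach is approached as far as the arm can. A call with a gripper value outside its range is refused whole. The fingers move at their own pace and stop on an object; FORCE is the grip in N (left out, the last holds). Time passes only in rows, so rows that repeat a pose let the fingers close. It gives the time, the measured TCP pose, the force and the opening at its end, in the units of the state.
- sense(): the state, without advancing time (a new reading comes with each control period).
- optics.get_image(name): name is "scene" or "top" or "wrist"; returns the picture (480x640x3 uint8, red, green, blue); there is no depth.
- optics.calibration(name): a dict with "mtx" (3x3 intrinsics, pixels), "world_to_cam" (4x4, takes a point from world to camera coordinates). Camera axes: x right, y up, looking along -z (the intrinsics and any distortion apply to the point x, -y, -z); pixel columns grow to the right and rows downward; lengths in m; the calibration is good to about 2 mm. A picture is of the moment at which its call begins: read the wrist's pose just before it. calibration takes no time and is no camera call; for the wrist camera it gives the pose at the moment of the call.
- order.job_done(): hands the job in, once; it reports no verdict.
Trained networks look in the newest picture that a camera, given by its name, has taken for a name from the list of things; names that differ only in an ending like _2 or _b are one class to them, and where a whole thing is asked for, a point or a joint stands for the part that bears it (a point fixed in the world has none). Each returns a list of dicts, best first, with "confidence" (0 to 1); they miss things now and then, are a little off and sometimes report something else, mostly with a low value. They report only what shows in the picture. A call takes as long as a camera call. They do not tell look-alikes from the thing itself.
- optics.masks_of(camera, target): "region" (480x640 bool, what is visible of it) and "location" ([column, row] in pixels, amid what is visible of it).
The state is a dict: "time": time; "qpos": joint angles; "joint_vel": joint speeds; "joint_torque": joint torques, N m; "eef_pos": TCP position; "tcp_rot": TCP orientation; "wrist_force": force on the tool from outside, world axes, zero at the start; "ft_torque": the same for the moment, N m; "grip_width": finger opening in m.
Only numpy, scipy, OpenCV 4.12 (cv2) and the standard library are available. Lean on these libraries where they do the work, as an engineer would, in place of code of your own. Each camera call takes 0.05 s, during which the arm holds its last target.

## Working session

There is one attempt and no reset: what is moved stays moved. The work goes in short steps, Python scripts to look and compute and a shell command to move; the robot and the scene stay as the last step left them, time stands still between calls to the robot, and variables do not carry over. Pictures are saved under pics/ and viewed, and the job is handed in when it is done.

```bash
mkdir -p pics
python3 - <<'E'
from rig import sense, optics, order
import cv2,numpy as np
s=sense();print(s)
for n in["scene","top"]:
    im=optics.get_image(n);cv2.imwrite(f"pics/{n}1.png",im[:,:,::-1])
    c=optics.calibration(n);print(n,{k:np.round(v,4).tolist() if not isinstance(v,str) else v for k,v in c.items()})
    for t in["inner_center","outer_mouth","steel_coil_center","straight_coil_center"]:
        print(n,t,[(round(d["confidence"],2),np.round(d["location"]).tolist(),int(d["region"].sum())) for d in optics.masks_of(n,t)])
E
```

```text
{'time': 0.0, 'qpos': array([ 1.20077112e+00,  3.26971745e-01, -1.93621627e-01,  1.05199638e+00,
        6.67200223e-07,  1.43659693e+00]), 'joint_vel': array([-2.79778748e-04,  5.70027083e-04, -1.73601550e-03, -3.81608868e-05,
        1.21911435e-03,  1.76404364e-03]), 'joint_torque': array([ 5.23989384e-04, -4.43395579e+01,  2.62441546e+01,  1.55094283e-02,
       -1.57665713e-04, -5.47836848e-06]), 'eef_pos': array([0.12827361, 0.53421245, 0.23047234]), 'tcp_rot': array([ 1.17639818e-01,  9.93055925e-01, -8.68282990e-04, -2.24008253e-04]), 'wrist_force': array([-0.21660407, -1.04781236,  1.43366403]), 'ft_torque': array([-0.01262809, -0.01357753, -0.0161032 ]), 'grip_width': 0.08546997508527754}
scene {'mtx': [[450.5614, 0.0, 316.8432], [0.0, 450.5614, 242.8232], [0.0, 0.0, 1.0]], 'world_to_cam': [[-0.2163, 0.9763, -0.0062, 0.144], [-0.8145, -0.177, 0.5526, 0.4079], [0.5384, 0.1246, 0.8335, -1.3415], [0.0, 0.0, 0.0, 1.0]]}
scene inner_center [(0.95, [175.0, 304.0], 2143), (0.73, [193.0, 225.0], 1772), (0.71, [227.0, 177.0], 1550), (0.69, [171.0, 159.0], 1548)]
scene outer_mouth [(0.84, [468.0, 266.0], 4079)]
scene steel_coil_center [(0.84, [293.0, 212.0], 1617)]
scene straight_coil_center [(0.93, [374.0, 220.0], 2052)]
top {'mtx': [[560.3648, 0.0, 326.7928], [0.0, 560.3648, 241.9615], [0.0, 0.0, 1.0]], 'world_to_cam': [[-0.0029, -0.9999, -0.0133, -0.0232], [0.9851, -0.0052, 0.1722, -0.5674], [-0.1722, -0.0126, 0.985, -1.1178], [0.0, 0.0, 0.0, 1.0]]}
top inner_center [(0.91, [446.0, 145.0], 1911), (0.8, [456.0, 314.0], 2245), (0.61, [467.0, 234.0], 2108), (0.6, [540.0, 327.0], 2262)]
top outer_mouth [(0.78, [167.0, 251.0], 4237)]
top steel_coil_center [(0.6, [361.0, 284.0], 2176)]
top straight_coil_center [(0.68, [268.0, 298.0], 2089)]
```

View pics/scene1.png

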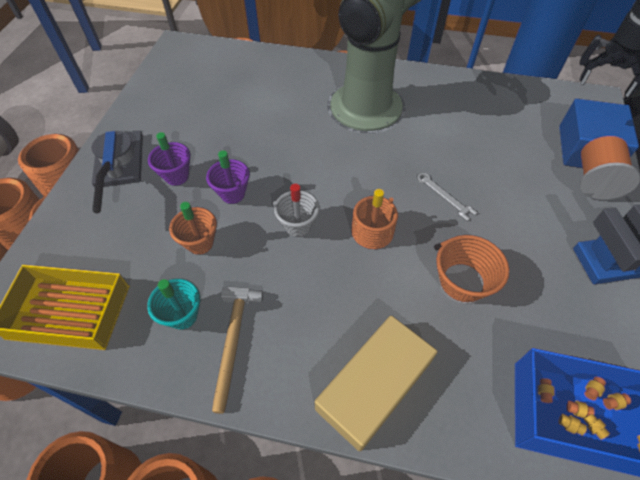

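View pics/top1.png

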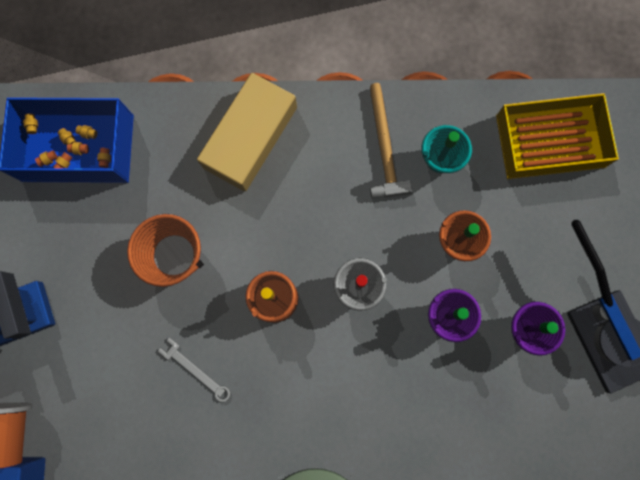

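The green-capped candidates are:
- **copper:** scene (193,225), top (467,234)
- **turquoise:** scene (175,304), top (446,145)
- **purple 1:** scene (171,159), top (540,327)
- **purple 2:** scene (227,177), top (456,314)

The description says copper tube, so I choose the coil at top (467,234). Next I check it in a crop and locate it.

```bash
cat > h.py <<'E'
import cv2,numpy as np
from scipy.optimize import least_squares, minimize
def proj(c,P):
    P=np.atleast_2d(P);M=np.array(c["world_to_cam"]);K=np.array(c["mtx"])
    q=P@M[:3,:3].T+M[:3,3];q=q*[1,-1,-1]
    d=c.get("dist",None)
    p=q@K.T;return p[:,:2]/p[:,2:]
def circ(x,y,z,r,n=72):
    t=np.linspace(0,2*np.pi,n,endpoint=False)
    return np.c_[x+r*np.cos(t),y+r*np.sin(t),np.full(n,z)]
def hull_mask(c,pts):
    S=8
    m=np.zeros((480,640),np.uint8)
    h=cv2.convexHull(proj(c,pts).astype(np.float32))
    cv2.fillPoly(m,[np.round(h*S).astype(np.int32)],255,shift=3,lineType=cv2.LINE_AA)
    return m/255.
E
python3 - <<'E'
from rig import sense, optics
from h import *
obs={}
for n in["scene","top"]:
    im=optics.get_image(n);c=optics.calibration(n);print(c.keys())
    x,y=(193,225) if n=="scene" else (467,234)
    cr=im[y-45:y+45,x-60:x+60];cv2.imwrite(f"pics/crop_{n}.png",cv2.resize(cr,None,fx=5,fy=5,interpolation=cv2.INTER_CUBIC)[:,:,::-1])
    hsv=cv2.cvtColor(im,cv2.COLOR_RGB2HSV)
    g=((hsv[...,0]>45)&(hsv[...,0]<75)&(hsv[...,1]>150)).astype(np.uint8)
    g[:, :x-30]=0;g[:,x+30:]=0;g[:y-35]=0;g[y+35:]=0
    ys,xs=np.nonzero(g);print(n,"green",xs.mean(),ys.mean(),len(xs))
    ms=optics.masks_of(n,"inner_center")
    a=[d for d in ms if np.hypot(*(np.array(d["location"])-[x,y]))<15][0]["region"]
    o=optics.masks_of(n,"outer_mouth")[0]["region"]
    obs[n]=(c,im,g,a,o)
def fit(cfgs,x0):
    f=lambda p:sum(np.abs(hull_mask(c,pts(p[0],p[1]))-t).sum() for c,t,pts in cfgs)
    r=minimize(f,x0,method="Nelder-Mead",options=dict(initial_simplex=[x0,[x0[0]+.02,x0[1]],[x0[0],x0[1]+.02]],xatol=1e-4,fatol=.1));return r.x.round(4),r.fun
cap=lambda x,y:np.r_[circ(x,y,.11,.011),circ(x,y,.15,.011)]
def fillm(m):
    m=cv2.morphologyEx(m.astype(np.uint8),cv2.MORPH_OPEN,np.ones((9,9)));cs=max(cv2.findContours(m,0,2)[0],key=len)
    z=np.zeros_like(m);cv2.fillPoly(z,[cv2.convexHull(cs)],1);return z
out=lambda x,y:np.r_[circ(x,y,.005,.053),circ(x,y,.08,.075)]
# rough start from top-plane backproj
def back(c,u,v,z):
    return least_squares(lambda p:(proj(c,[p[0],p[1],z])-[u,v])[0],[.5,0]).x
c=obs["top"][0]
a0=back(c,473,229,.15);o0=back(c,165,250,.08);print(a0,o0)
for keys in (["top"],["scene"],["top","scene"]):
    print(keys,"cap",fit([(obs[k][0],obs[k][2],cap) for k in keys],a0),"outer",fit([(obs[k][0],fillm(obs[k][4]),out) for k in keys],o0))
E
```

```text
dict_keys(['mtx', 'world_to_cam'])
scene green 184.53191489361703 206.04255319148936 47
dict_keys(['mtx', 'world_to_cam'])
top green 472.7522935779817 228.8348623853211 109
[ 0.57315867 -0.30480222] [0.54702639 0.30241258]
['top'] cap (array([ 0.5732, -0.3052]), np.float64(94.11372549019606)) outer (array([0.5483, 0.3056]), np.float64(155.28627450980392))
['scene'] cap (array([ 0.5732, -0.3046]), np.float64(183.8235294117647)) outer (array([0.543 , 0.3051]), np.float64(143.67450980392158))
['top', 'scene'] cap (array([ 0.5736, -0.3056]), np.float64(277.67058823529413)) outer (array([0.5472, 0.3059]), np.float64(479.5098039215686))
```

View pics/crop_scene.png

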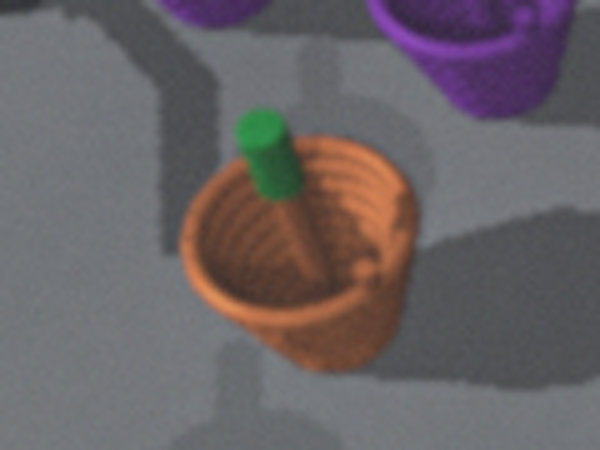

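The crop shows a copper cone with a green cap (cap at about scene (185,206)), so this is the right part. Now I go above the wide coil for a wrist-camera view.

```bash
python3 -m jog '[[0.42,-0.23,0.12,0,0],[0.42,-0.23,0.12,0,0],[0.42,-0.23,0.12,0,0],[0.42,-0.23,0.12,0,0],[0.42,-0.23,0.12,0,0],[0.42,-0.23,0.12,0,0],[0.42,-0.23,0.12,0,0],[0.42,-0.23,0.12,0,0],[0.42,-0.23,0.12,0,0],[0.42,-0.23,0.12,0,0],[0.42,-0.23,0.12,0,0],[0.42,-0.23,0.12,0,0],[0.42,-0.23,0.12,0,0]]'
python3 - <<'E'
from rig import sense, optics
from h import *
s=sense();print(s["eef_pos"],s["tcp_rot"])
c=optics.calibration("wrist");im=optics.get_image("wrist");cv2.imwrite("pics/w1.png",im[:,:,::-1])
M=c["world_to_cam"];print("cam",-M[:3,:3].T@M[:3,3],-M[2,:3], M[:3,:3].round(3).tolist())
d=optics.masks_of("wrist","outer_mouth");print([(e["confidence"],e["location"],e["region"].sum()) for e in d])
np.savez("w1.npz",M=M,K=c["mtx"],im=im,m=d[0]["region"] if d else 0)
E
```

```text
time: 2.1
eef_pos: [0.5475, 0.3052, 0.3509]
tcp_rot: [0.117, 0.993, -0.0, -0.001]
wrist_force: [0.1, -0.3, 0.8]
grip_width: 0.0858
[0.54747156 0.30521959 0.35087284] [ 1.17253097e-01  9.93101869e-01 -1.25254380e-04 -6.11640416e-04]
cam [0.47495091 0.32281219 0.49399588] [ 0.28645683 -0.07017805 -0.95551951] [[0.233, 0.972, -0.002], [-0.929, 0.222, -0.295], [-0.286, 0.07, 0.956]]
[(0.69, [315.9, 188.1], np.int64(16328))]
```

View pics/w1.png

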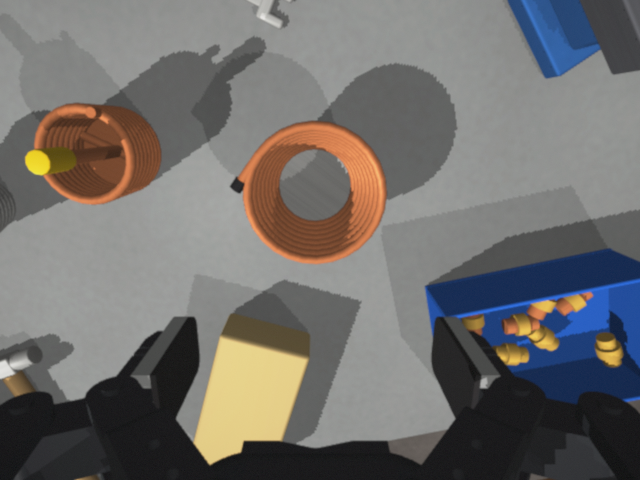

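The wrist picture shows the wide coil, rim centred near (315,192) with its black tail at (237,185). I fit its position from this view.

Run:
```python
from h import *
z=np.load("w1.npz");c=dict(mtx=z["K"],world_to_cam=z["M"]);im=z["im"]
hsv=cv2.cvtColor(im,cv2.COLOR_RGB2HSV)
m=((hsv[...,1]>110)&((hsv[...,0]<14)|(hsv[...,0]>170))).astype(np.uint8)
m[:,:225]=0;m[:,400:]=0;m[280:]=0
m=cv2.morphologyEx(m,cv2.MORPH_OPEN,np.ones((15,15)))
cs=max(cv2.findContours(m,0,1)[0],key=cv2.contourArea);print(cv2.boundingRect(cs),cv2.contourArea(cs))
f=np.zeros_like(m);cv2.fillPoly(f,[cs],1)
def run(rf,rt,f):
    o=lambda p:np.abs(hull_mask(c,np.r_[circ(*p,.005,rf),circ(*p,.08,rt)])-f).sum()
    r=minimize(o,[.547,.305],method="Nelder-Mead",options=dict(initial_simplex=[[.547,.305],[.557,.305],[.547,.315]],xatol=1e-4,fatol=.1));return r
for t in(f,z["m"].astype(np.uint8)):
    r=run(.053,.075,t);print(r.x,r.fun,t.sum())
v=im.copy();p=r.x
r=run(.053,.075,f);p=r.x
for q in (circ(*p,.08,.075),circ(*p,.085,.07),circ(*p,.005,.043)):
    cv2.polylines(v,[np.round(proj(c,q)*8).astype(int)],True,(0,255,0),1,shift=3,lineType=16)
cv2.imwrite("pics/w1fit.png",cv2.resize(v[80:300,180:440],None,fx=2.5,fy=2.5)[:,:,::-1])
```

```text
(243, 122, 142, 141) 15461.0
[0.54550787 0.30302745] 833.2 15664
[0.5447991  0.30414593] 557.5607843137254 16328
```

View pics/w1fit.png

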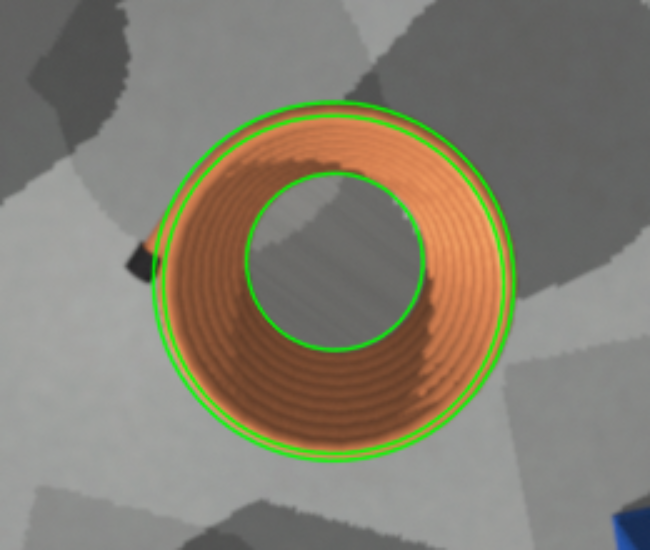

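```bash
python3 -m jog '[[0.025,-0.61,-0.03,0,0],[0.025,-0.61,-0.03,0,0],[0.025,-0.61,-0.03,0,0],[0.025,-0.61,-0.03,0,0],[0.025,-0.61,-0.03,0,0],[0.025,-0.61,-0.03,0,0],[0.025,-0.61,-0.03,0,0],[0.025,-0.61,-0.03,0,0],[0.025,-0.61,-0.03,0,0],[0.025,-0.61,-0.03,0,0],[0.025,-0.61,-0.03,0,0],[0.025,-0.61,-0.03,0,0],[0.025,-0.61,-0.03,0,0],[0.025,-0.61,-0.03,0,0],[0.025,-0.61,-0.03,0,0],[0.025,-0.61,-0.03,0,0]]'
python3 - <<'E'
from rig import sense, optics
from h import *
s=sense();print(s["eef_pos"],s["tcp_rot"])
c=optics.calibration("wrist");im=optics.get_image("wrist");cv2.imwrite("pics/w2.png",im[:,:,::-1])
np.savez("w2.npz",M=c["world_to_cam"],K=c["mtx"],im=im)
E
```

```text
time: 3.8
eef_pos: [0.5738, -0.3029, 0.3218]
tcp_rot: [0.116, 0.993, 0.0, 0.0]
wrist_force: [0.5, 0.1, -0.4]
grip_width: 0.0854
[ 0.57382104 -0.30293335  0.32183788] [1.16319794e-01 9.93211791e-01 1.58338371e-04 1.39173623e-04]
```

View pics/w2.png

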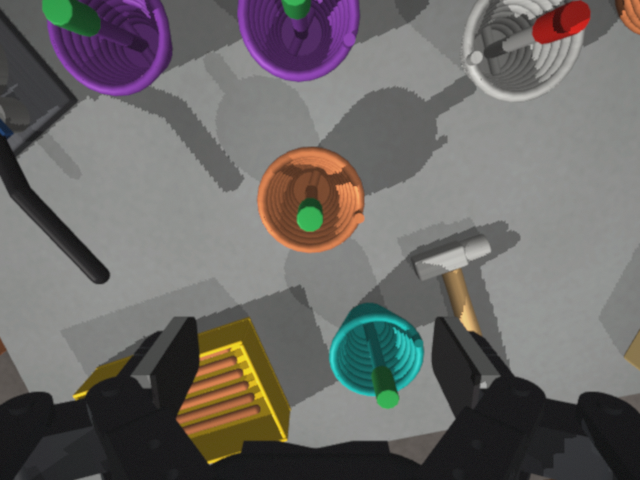

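The copper coil sits at (311,199) with its green cap top at about (310,217). The purple coils are at the top edge and the turquoise one is at (377,350).

Run:
```python
from h import *
z=np.load("w2.npz");c=dict(mtx=z["K"],world_to_cam=z["M"]);im=z["im"]
hsv=cv2.cvtColor(im,cv2.COLOR_RGB2HSV)
g=((hsv[...,0]>45)&(hsv[...,0]<80)&(hsv[...,1]>120)).astype(np.uint8);g[:150]=0;g[260:]=0
ys,xs=np.nonzero(g);print(xs.min(),xs.max(),ys.min(),ys.max(),len(xs))
m=((hsv[...,1]>110)&((hsv[...,0]<14)|(hsv[...,0]>170))|(g>0)).astype(np.uint8)
m[:,:240]=0;m[:,390:]=0;m[270:]=0;m[:130]=0
m=cv2.morphologyEx(m,cv2.MORPH_OPEN,np.ones((7,7)))
cs=max(cv2.findContours(m,0,1)[0],key=cv2.contourArea);f=np.zeros_like(m);cv2.fillPoly(f,[cs],1)
def run(f,L):
    o=lambda p:np.abs(hull_mask(c,np.r_[tuple(circ(*p,zz,r) for zz,r in L)])-f).sum()
    return minimize(o,[.573,-.305],method="Nelder-Mead",options=dict(initial_simplex=[[.573,-.305],[.583,-.305],[.573,-.295]],xatol=1e-4,fatol=.1))
for t,L in((g,[(.11,.011),(.15,.011)]),(f,[(.005,.031),(.075,.053)])):
    r=run(t,L);print(r.x,r.fun,t.sum())
```

```text
297 322 199 231 678
[ 0.57450443 -0.30821718] 168.37254901960785 678
[ 0.57392048 -0.30768377] 459.121568627451 8735
```

```bash
python3 -m jog '[[0.001,-0.003,-0.05,0,0],[0.001,-0.003,-0.1,0,0],[0.001,-0.003,-0.14,0,0],[0.001,-0.003,-0.17,0,0],[0.001,-0.003,-0.19,0,0],[0.001,-0.003,-0.205,0,0],[0.001,-0.003,-0.211,0,0],[0.001,-0.003,-0.211,0,0],[0.001,-0.003,-0.211,0,0]]'
python3 - <<'E'
from rig import sense, optics
from h import *
s=sense();print(s["eef_pos"],s["wrist_force"])
im=optics.get_image("wrist");cv2.imwrite("pics/w3.png",im[:,:,::-1])
E
```

```text
time: 4.75
eef_pos: [0.5752, -0.308, 0.1114]
tcp_rot: [0.117, 0.993, -0.0, 0.001]
wrist_force: [0.5, -1.0, 0.7]
grip_width: 0.0853
[ 0.57522337 -0.30795395  0.11144431] [ 0.52929871 -0.97013117  0.67002844]
```

View pics/w3.png

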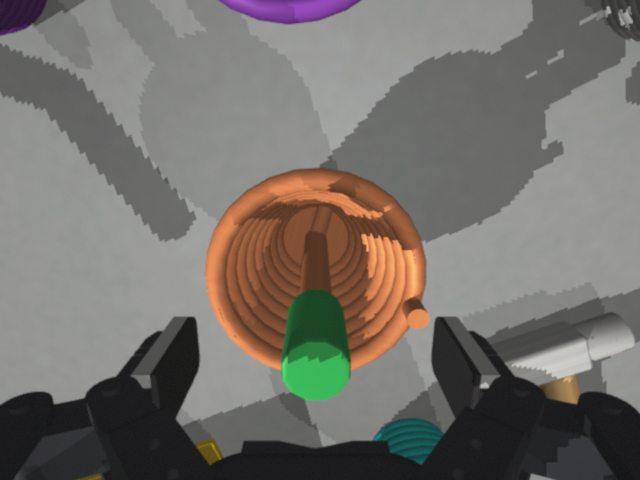

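The cap (316,370) is centred between the pads, whose inner edges are near columns 198 and 434. I close the gripper.

```bash
python3 -m jog '[[0,0,0,0,255],[0,0,0,0,255],[0,0,0,0,255],[0,0,0,0,255],[0,0,0,0,255],[0,0,0,0,255],[0,0,0,0,255],[0,0,0,0,255],[0,0,0,0,255],[0,0,0,0,255]]' 60
python3 -m jog '[[0,0,0,0,255],[0,0,0.02,0,255],[0,0,0.05,0,255],[0,0,0.09,0,255],[0,0,0.13,0,255],[0,0,0.17,0,255],[0,0,0.19,0,255],[0,0,0.2,0,255],[0,0,0.2,0,255],[0,0,0.2,0,255]]'
python3 - <<'E'
from rig import sense, optics
import cv2
for n in["wrist","scene"]:
    im=optics.get_image(n);cv2.imwrite(f"pics/lift_{n}.png",im[:,:,::-1])
E
```

```text
time: 5.8
eef_pos: [0.5746, -0.3081, 0.1105]
tcp_rot: [0.118, 0.993, 0.0, 0.0]
wrist_force: [-0.6, 1.8, 3.5]
grip_width: 0.0204
time: 6.8
eef_pos: [0.5737, -0.3079, 0.3077]
tcp_rot: [0.118, 0.993, 0.001, -0.002]
wrist_force: [-0.4, 0.1, -6.3]
grip_width: 0.0205
```

View pics/lift_wrist.png

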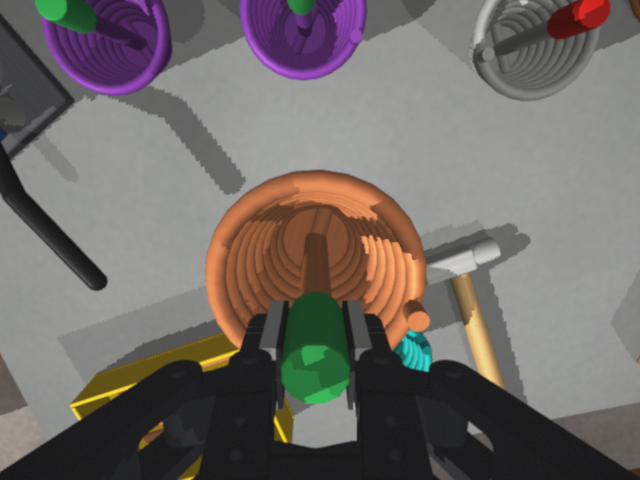

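View pics/lift_scene.png

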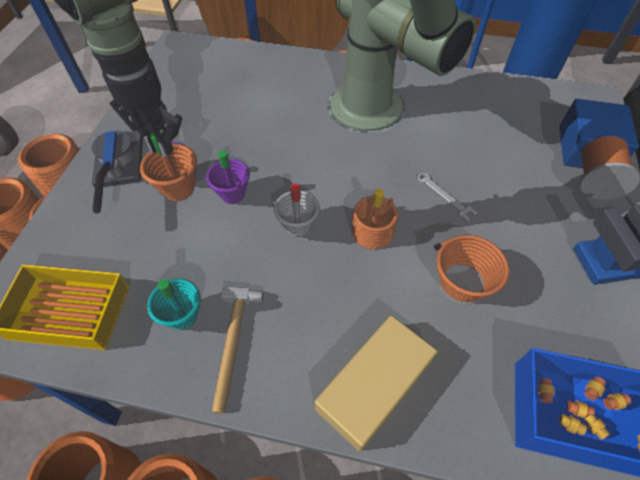

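Wrist view: the coil hangs straight in the jaws, with its rim spanning columns 207–426 as before the lift. Scene view: it is clear of the bench. Now I carry it across, with the foot well above the caps.

```bash
python3 -m jog '[[-0.001,0.015,0.01,0,255],[-0.002,0.04,0.02,0,255],[-0.004,0.08,0.02,0,255],[-0.006,0.12,0.02,0,255],[-0.008,0.16,0.02,0,255],[-0.009,0.2,0.02,0,255],[-0.011,0.24,0.02,0,255],[-0.013,0.28,0.02,0,255],[-0.015,0.32,0.02,0,255],[-0.017,0.36,0.02,0,255],[-0.019,0.4,0.02,0,255],[-0.021,0.44,0.02,0,255],[-0.023,0.48,0.02,0,255],[-0.025,0.52,0.02,0,255],[-0.027,0.56,0.02,0,255],[-0.028,0.59,0.02,0,255],[-0.029,0.605,0.02,0,255],[-0.029,0.612,0.02,0,255],[-0.029,0.612,0.02,0,255],[-0.029,0.612,0.02,0,255]]'
python3 -m jog '[[0,0,-0.03,0,255],[0,0,-0.06,0,255],[0,0,-0.08,0,255],[0,0,-0.09,0,255],[0,0,-0.09,0,255],[0,0,-0.09,0,255]]'
python3 - <<'E'
from rig import sense, optics
import cv2
s=sense();print(s["eef_pos"],s["wrist_force"],s["tcp_rot"])
for n in["wrist","scene","top"]:
    im=optics.get_image(n);cv2.imwrite(f"pics/pre_{n}.png",im[:,:,::-1])
sc=cv2.imread("pics/pre_scene.png")[130:330,360:580];tp=cv2.imread("pics/pre_top.png")[160:340,60:270]
cv2.imwrite("pics/pre2.png",cv2.hconcat([cv2.resize(sc,(400,364)),cv2.resize(tp,(400,364))]))
E
```

```text
time: 8.9
eef_pos: [0.5456, 0.3026, 0.3302]
tcp_rot: [0.118, 0.993, -0.001, -0.0]
wrist_force: [-0.9, -1.1, -6.1]
grip_width: 0.0207
time: 9.5
eef_pos: [0.5463, 0.3034, 0.2415]
tcp_rot: [0.118, 0.993, 0.0, 0.001]
wrist_force: [0.2, 0.8, -5.0]
grip_width: 0.0208
[0.54628407 0.30336655 0.24145452] [ 0.24347704  0.82913337 -5.01783166] [1.18138620e-01 9.92996810e-01 3.20848251e-04 7.05967107e-04]
```

View pics/pre_wrist.png

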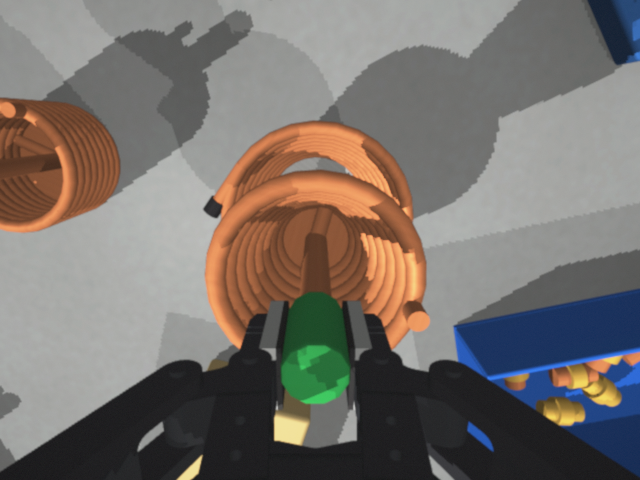

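View pics/pre2.png

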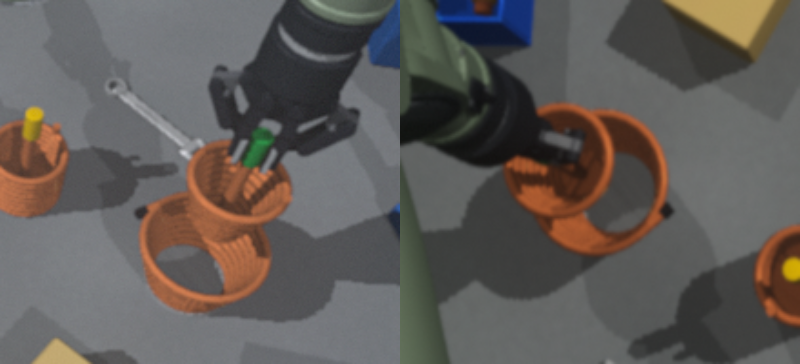

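The wrist view shows the inner rim (207–426) in front of the outer rim (218–411), with centres within about 2 px laterally. I check the depth direction by projecting both models.

Run:
```python
from rig import sense, optics
from h import *
s=sense();c=optics.calibration("wrist");im=optics.get_image("wrist");e=s["eef_pos"];print(e)
v=im.copy()
D=e[2]-.1105
def dr(q,col): cv2.polylines(v,[np.round(proj(c,q)*8).astype(int)],True,col,1,shift=3,lineType=16)
dr(circ(.5455,.3035,.08,.075),(0,255,0)); dr(circ(.5455,.3035,.005,.043),(0,255,0))
dr(circ(e[0],e[1],.075+D,.053),(255,0,255))
cv2.imwrite("pics/fit3.png",cv2.resize(v[100:380,170:470],None,fx=2,fy=2)[:,:,::-1])
```

```text
[0.54643808 0.30400287 0.24194072]
```

View pics/fit3.png

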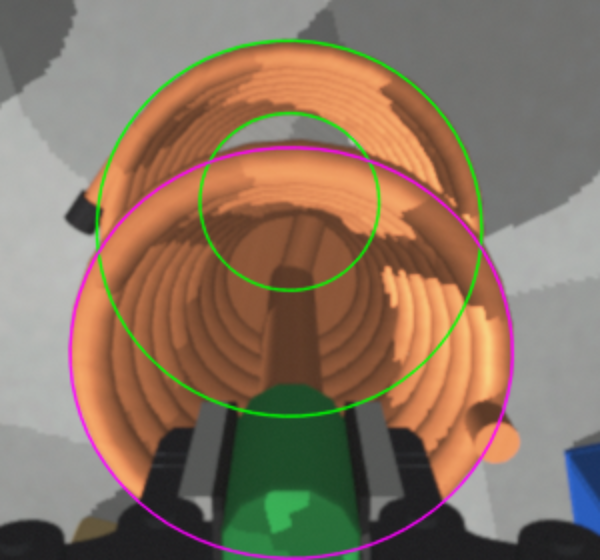

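Both projected outlines match the picture to about 1–2 mm. I lower in stages.

```bash
python3 -m jog '[[-0.001,0,-0.02,0,255],[-0.001,0,-0.04,0,255],[-0.001,0,-0.055,0,255],[-0.001,0,-0.07,0,255],[-0.001,0,-0.08,0,255],[-0.001,0,-0.085,0,255],[-0.001,0,-0.085,0,255],[-0.001,0,-0.085,0,255]]'
python3 - <<'E'
from rig import sense, optics
from h import *
s=sense();print(s["eef_pos"],s["wrist_force"],s["ft_torque"])
im=optics.get_image("wrist");cv2.imwrite("pics/d1.png",im[:,:,::-1])
E
```

```text
time: 10.5
eef_pos: [0.545, 0.304, 0.156]
tcp_rot: [0.118, 0.993, 0.0, 0.001]
wrist_force: [-0.7, 0.6, -6.1]
grip_width: 0.0202
[0.54497549 0.30402302 0.15604369] [-0.66657279  0.60591228 -6.08711297] [ 0.00744448 -0.08277795 -0.01328151]
```

View pics/d1.png

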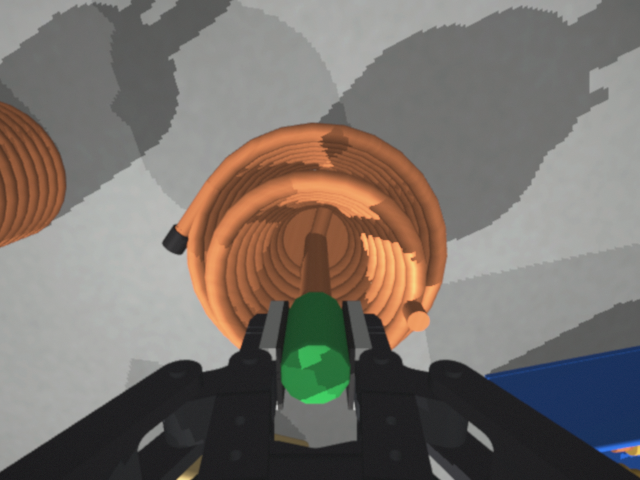

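The inner coil is inside the outer rim (189–446) and evenly centred (207–426), with no contact force. I go on slowly, watching the force.

```bash
python3 -m jog '[[0,0,-0.008,0,255],[0,0,-0.016,0,255],[0,0,-0.023,0,255],[0,0,-0.029,0,255],[0,0,-0.033,0,255],[0,0,-0.036,0,255],[0,0,-0.037,0,255],[0,0,-0.037,0,255],[0,0,-0.037,0,255]]'
```

```text
time: 11.45
eef_pos: [0.5447, 0.3039, 0.1186]
tcp_rot: [0.118, 0.993, 0.0, 0.0]
wrist_force: [0.6, -0.8, -5.6]
grip_width: 0.0209
```

```bash
python3 -m jog '[[0,0,-0.001,0,255],[0,0,-0.0015,0,255],[0,0,-0.002,0,255],[0,0,-0.002,0,255]]'; python3 -m jog '[[0,0,-0.0005,0,255],[0,0,-0.001,0,255],[0,0,-0.001,0,255]]';python3 -m jog '[[0,0,-0.0005,0,255],[0,0,-0.001,0,255],[0,0,-0.001,0,255]]'
```

```text
time: 11.85
eef_pos: [0.5444, 0.3038, 0.1162]
tcp_rot: [0.118, 0.993, -0.0, -0.0]
wrist_force: [-0.2, 0.4, -6.4]
grip_width: 0.0204
time: 12.15
eef_pos: [0.5446, 0.3039, 0.1156]
tcp_rot: [0.118, 0.993, 0.0, 0.0]
wrist_force: [0.2, -0.6, -3.6]
grip_width: 0.0207
time: 12.45
eef_pos: [0.5448, 0.304, 0.1155]
tcp_rot: [0.118, 0.993, 0.0, 0.001]
wrist_force: [-2.7, -1.1, 5.7]
grip_width: 0.0204
```

It makes contact at TCP z 0.1155, exactly the home height I expected (0.1105 + 0.005), and the load has come off the wrist. I take a look before releasing.

Run:
```python
from rig import sense, optics
import cv2
for n in["wrist","scene"]:
    im=optics.get_image(n);cv2.imwrite(f"pics/home_{n}.png",im[:,:,::-1])
w=cv2.imread("pics/home_wrist.png");sc=cv2.imread("pics/home_scene.png")[160:340,380:580]
cv2.imwrite("pics/home2.png",cv2.hconcat([cv2.resize(w,(400,300)),cv2.resize(sc,(333,300))]))
```

```text
(no output)
```

View pics/home2.png

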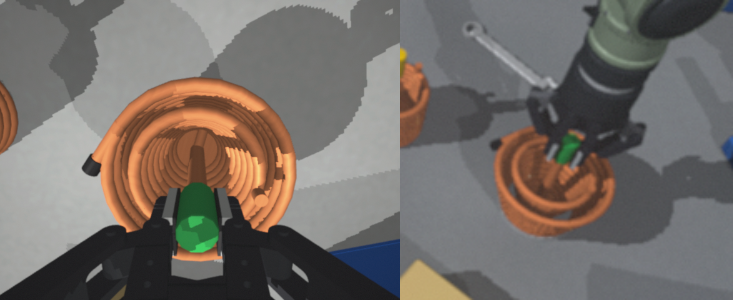

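The two rims are level and concentric. I release and retreat straight up.

```bash
python3 -m jog '[[0,0,0.0005,0,255],[0,0,0.0005,0,200],[0,0,0.0005,0,150],[0,0,0.0005,0,80],[0,0,0.0005,0,0],[0,0,0.0005,0,0],[0,0,0.0005,0,0],[0,0,0.0005,0,0],[0,0,0.0005,0,0],[0,0,0.0005,0,0]]' 
python3 -m jog '[[0,0,0.01,0,0],[0,0,0.03,0,0],[0,0,0.06,0,0],[0,0,0.1,0,0],[0,0,0.14,0,0],[0,0,0.18,0,0],[0,0,0.2,0,0],[0,0,0.2,0,0],[0,0,0.2,0,0]]'
python3 - <<'E'
from rig import sense, optics
from h import *
s=sense();e=s["eef_pos"];print(s["time"],e)
ims=[]
for n in["wrist","scene","top"]:
    c=optics.calibration(n);im=optics.get_image(n);cv2.imwrite(f"pics/end_{n}.png",im[:,:,::-1])
    v=im.copy()
    for q,col in((circ(.5455,.3035,.08,.075),(0,255,0)),(circ(.545,.304,.08,.053),(255,0,255)),(circ(.545,.304,.155,.011),(255,255,255))):
        cv2.polylines(v,[np.round(proj(c,q)*8).astype(int)],True,col,1,shift=3,lineType=16)
    p=proj(c,[.545,.304,.09])[0].astype(int);R=110 if n=="wrist" else 70
    def cut(a):
        y0,x0=max(p[1]-R,0),max(p[0]-R,0);return cv2.resize(a[y0:y0+2*R,x0:x0+2*R],(260,260))
    ims.append(cv2.vconcat([cut(im),cut(v)]))
cv2.imwrite("pics/end3.png",cv2.hconcat(ims)[:,:,::-1])
E
```

```text
time: 13.55
eef_pos: [0.5445, 0.3038, 0.1148]
tcp_rot: [0.118, 0.993, 0.0, -0.0]
wrist_force: [0.3, -0.4, 0.4]
grip_width: 0.0856
time: 14.45
eef_pos: [0.5445, 0.3038, 0.315]
tcp_rot: [0.118, 0.993, 0.0, 0.0]
wrist_force: [-0.1, -0.4, 0.4]
grip_width: 0.0852
14.45 [0.544491   0.30381942 0.31504584]
```

View pics/end3.png

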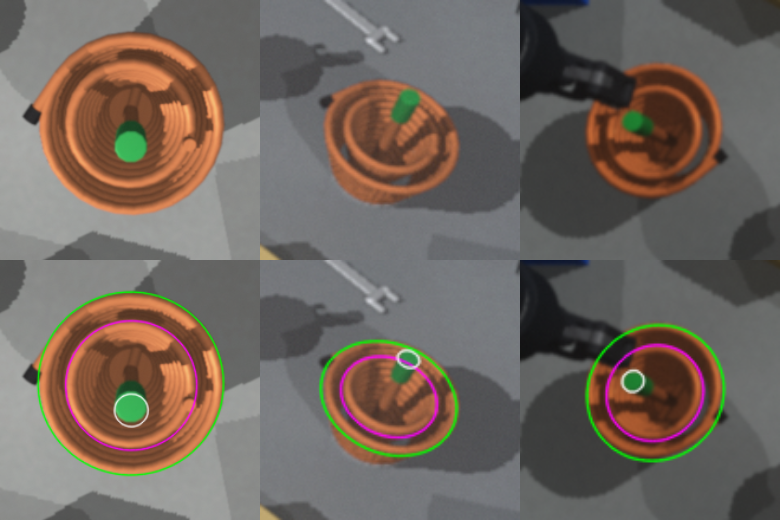

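View pics/end_scene.png

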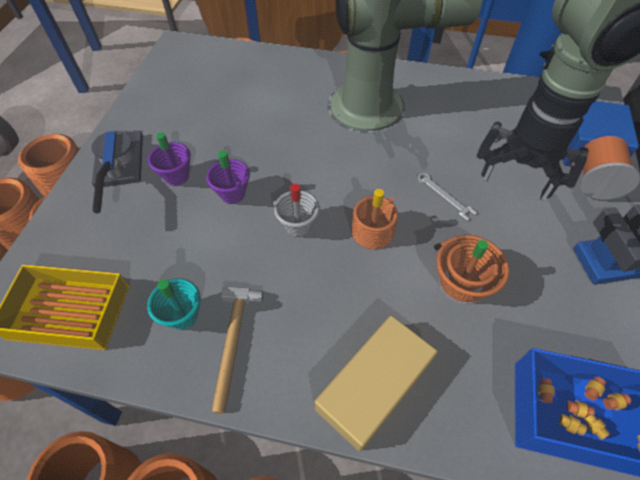

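The inner coil stands upright and concentric in the wide coil. The outlines projected for the home pose match in all three views, and every other part is where it was in the first picture. The gripper is clear.

```bash
python3 -c "
from rig import order
print(order.job_done())"
```

```text
the job is handed in; nothing more can be done
None
```

The green-capped copper coil now stands fully home inside the wide coil, upright and released, and I handed the job in at about 14.6 s. I gripped it by its cap, carried it over the other coils and lowered it until the base plate took its weight. Only then did I open the gripper and back straight up.

**Height:** contact came at TCP z 0.1155 m, exactly the expected home height. The wrist's vertical force went from −6 N to +6 N there, and no reading between moves came near the limits.

**Position:** in the last wrist, scene and top pictures the rims look level and concentric, matching the projected home pose to about 1–3 mm. The wide, steel and straight coils appear unmoved in the scene view, judged by eye against the first picture.

**Disagreements:** early position estimates from different cameras differed by up to 5 mm for the wide coil and 3 mm for the cap. The two-camera fit of the wide coil also matched poorly, so I relied mainly on the wrist camera. No check failed.

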